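# Press the blue magnet and hold it over its plaque

## Robot

A 6-joint arm with a two-finger parallel gripper is mounted at the origin on the work surface. World frame = base frame: x ahead of the robot, y to its left, z up, the work surface at z = 0. Lengths are in m, angles in rad, forces in N, time in s.
With the tool pointing down it reaches from about 0.4 to 0.825 m from the base axis. Payload 7 kg.
Tool frame: the origin (TCP) lies at the very end of the fingers, on their centre line; the grasp point (between the pads) lies arm.hold_point_z behind it (arm.hold_point_z is the distance from the TCP to the grasp point, in m); z points along the fingers, y is the line along which they close (so a half turn about z gives the same grasp; the last joint's range is limited). The gripper opens to 88 mm and grips with 3 to 60 N. Pads are 19 mm wide; open, the fingers measure 130 mm over their backs; the gripper's body (78 mm by 193 mm) begins 47 mm behind the grasp point.
Start: joints at [-0.913, 0.359, 0.012, 0, -1.224, -0.288], TCP at [0.244, -0.629, 0.227] pointing down, gripper open.
Joint ranges: [-3.07, 3.07], [-1.43, 2.12], [-1.02, 1.25], [-3.03, 1.67], [-3.05, -0], [-3.03, 3.03]. Speed limits (rad/s): [2.39, 2.39, 3.01, 3.14, 3.14, 3.14].

## Interface

Orientations are given as [roll, pitch, yaw] about the fixed x, y, z axes, in that order (R = Rz(yaw) Ry(pitch) Rx(roll)).
In Python, from station import arm gives the robot as it stands.
- The arm moves only by the tool nudge_tcp, called after ">>>" as a command line: name --argument value ..., lists and objects as JSON in quotes. Schema: {"type":"object","properties":{"offsets":{"type":"object","properties":{"segments":{"type":"array","items":{"type":"array","items":{"type":"number"},"minItems":5,"maxItems":5},"minItems":1,"maxItems":20}},"additionalProperties":false,"required":["segments"]},"clamp_n":{"type":"number"},"only":{"type":"string"},"quiet":{"type":"boolean"},"lines":{"type":"string"}},"required":["offsets"],"additionalProperties":false}. offsets is an object whose key "segments" holds a list of rows, 1 to 20 of them, each of 5 numbers: the finger opening in m, then dx, dy, dz in units of 5 mm, then a turn about the tool's z in units of 0.05 rad; each row is the pose to reach, as a shift and turn from the pose commanded when the call began, along the tool's axes at that moment; what a row does not reach only later rows make up. A row lasts 1/12 s, in which the tool goes at most 0.0417 m and 0.125 rad, less where a joint would pass 70% of its speed; a pose out of reach is approached as far as the arm can. The fingers move at their own pace and stop on an object; clamp_n is the grip in N (left out, the last holds). Time passes only in rows, so rows that do not move let the fingers close. The tool returns the time, the measured TCP pose, the force, the opening and the grip force at its end. only (a regular expression) keeps the lines of the reply that match it, lines (a string "A,B") keeps lines A to B, and quiet returns only ok. Input that does not fit is refused with a message, and nothing moves.
- arm.get_state(): the state, without advancing time (a new reading comes with each control period).
- arm.grab_frame(name): name is "side" or "top" or "wrist"; returns the picture (400x640x3 uint8, red, green, blue); there is no depth.
- arm.camera_params(name): a dict with "fx", "fy", "cx", "cy" (pixels), "T" (4x4, takes a point from camera to world coordinates); the wrist camera has in their place "hand_eye" (4x4, takes a point from camera to tool coordinates, whose origin is the TCP and whose axes are the flange's). Camera axes: x right, y down, z forward; pixel columns grow to the right and rows downward; lengths in m; the calibration is good to about 2 mm. A picture is of the moment at which its call begins: read the wrist's pose just before it. camera_params takes no time and is no camera call.
- arm.job_done(): hands the job in; it is judged then, once.
The state is a dict: "t": time; "q": joint angles; "qd": joint speeds; "joint_efforts": joint torques, N m; "eef_pos": TCP position; "ee_rot": TCP orientation; "force": force on the tool from outside, world axes, zero at the start; "moment": the same for the moment, N m; "width": finger opening in m; "gripper_force": force on a finger pad.
Only numpy, scipy, OpenCV 4.12 (cv2) and the standard library are available. Lean on these libraries where they do the work, as an engineer would, in place of code of your own. Each camera call takes 0.05 s, during which the arm holds its last target. There are 200 camera calls.

## Task

Finish the blue magnet lying in the hand press: swing the press's red-barred lever all the way down to its stop and let it come fully back up. Then lift the magnet out, carry it over the tub of paints without knocking anything, and finish while still holding it: level and still, about a centimetre above the plaque with the blue frame, centred in the frame with its long sides along the frame's long sides, so that the maker can check the fit before gluing. The magnet must not touch either plaque, nothing is put down or let go at the end, and everything else on the table stays where it is.

Things in the scene. Friction and masses are not known exactly. Their poses are not given: they have to be found in the camera images.
- magnet_blue: the blue magnet: a rigid flat rectangular block 66 x 44 x 14 mm (x, y, z), 35-70 g, blue with a white panel on its face; it starts face up, loose, on the lower die of the press. Origin: centre of its underside; x along the long side, z up out of its face.
- press: grey hand press, fixed. Origin: on the table under the lower die's centre; x points from die to lever hinge, y is parallel to hinge and bar. Base plate 20 mm thick, x -65 to +135, y +-80 mm. Lower die 52 (x) x 28 (y) mm, top at 55 mm: the magnet overhangs it and can be pinched by its long sides from above. Hinge cheeks at x 75 to 115, y +-58 to +-70 mm, 105 mm high
- press_die (a point): centre of the top of the lower die, 55 mm above the table, where the underside of the magnet rests
- lever_hinge (a point): middle of the lever's hinge line: in the press's frame at x +95 mm, y 0, 90 mm above the table; the hinge line is parallel to the press's y
- lever (a joint): angle of the sprung lever about its hinge: 0 = upright (at rest, held there by the spring), 1.571 = level, lying over the die towards the press's -x, against its stop. The upper die then clears the magnet by about 1.5 mm. Fully down takes about 7 N at the bar; let go, it springs back up to 0.
- lever_bar (a point): middle of the lever's red round bar, 18 mm thick, 90 mm free between two arms, parallel to the press's y, 170 mm from the hinge: 260 mm above the table when up, 90 mm when down (75 mm from the die's centre, at press x -75). Pinch it across (along press x) from above; it turns in the fingers as it swings. The upper die sticks out 20 mm to press -x, 67 to 123 mm from the hinge
- card_blue: the target plaque: plywood 100 x 78 x 12 mm (x, y, z) fixed flat on the table, with a painted blue rectangular frame 82 x 60 mm outside, 74 x 52 mm inside, centred on it, long side along x. Origin: centre of its underside, on the table.
- card_blue_top (a point): centre of the upper face of the blue-framed plaque, 12 mm above the table; x along the frame's long side
- card_red: a like plaque with a red frame, not the target; the two may have swapped places
- tub: white plastic tub of paint bottles, fixed, 300 x 90 x 90 mm (x, y, z), standing between the press and the plaques; the bottle caps in it reach 115 mm above the table. Origin: centre of its underside.
- magnet_red: bystander: a red magnet of the same size lying on the table, leave alone; origin at the centre of its underside
- bottle: bystander: small red paint bottle, 38 mm wide, 100 mm high, loose; origin at the centre of its underside
- pot: bystander: green paint pot with a black cap, 52 mm wide, 55 mm high, loose; origin at the centre of its underside

How it is judged:
By the outcome, as a careful person would: the job done as asked, in the order asked, and still so for the second after the job is handed in, while the arm keeps its last pose, push and grip.
It also fails if it takes over 72 s, if anything falls off the work surface, if the arm or the gripper's body presses on something with over 40 N, if the wrist force passes 120 N, or if a joint passes its speed limit or range.

## Working session

There is one attempt and no reset: what is moved stays moved. The work goes in short steps, Python scripts to look and compute and a tool call to move; the robot and the scene stay as the last step left them, time stands still between calls to the robot, and variables do not carry over. Pictures are saved under pics/ and viewed, at most 10 in all, crops included, and the job is handed in when it is done.

```bash
ls; mkdir -p pics; python3 - <<'E'
from station import arm
import cv2
print(arm.hold_point_z, arm.get_state())
for n in ("top","side"):
    p=arm.camera_params(n);print(n,p)
    cv2.imwrite(f"pics/{n}0.png",arm.grab_frame(n)[:,:,::-1])
print(arm.camera_params("wrist"))
E
```

```text
pics
station.py
0.0188 {'t': 0.0, 'q': array([-9.12911560e-01,  3.59368524e-01,  1.10506361e-02, -3.42283285e-04,
       -1.22409602e+00, -2.88097177e-01]), 'qd': array([ 0.00162058,  0.00192966,  0.00055358, -0.00079877,  0.00087435,
       -0.00022543]), 'joint_efforts': array([-2.92844870e-04, -5.82713199e+01,  2.93042207e+01,  6.99670494e+00,
        6.88069253e-03, -2.07242474e-04]), 'eef_pos': array([ 0.24374771, -0.62892509,  0.2256324 ]), 'ee_rot': array([ 3.13995031e+00, -1.51137152e-04, -2.77192151e+00]), 'force': array([0.29985686, 0.51502082, 0.35530327]), 'moment': array([ 0.02087872, -0.00542645, -0.03490929]), 'gripper_force': 0.0, 'width': 0.08796649033387827}
top {'fx': 375.6377172495773, 'fy': 375.6377172495773, 'cx': 318.1695927731794, 'cy': 199.15110617320673, 'T': array([[-0.02414169, -0.99055175,  0.13499779,  0.48313073],
       [-0.999387  ,  0.02733753,  0.0218696 ,  0.02082469],
       [-0.02535348, -0.13438706, -0.99060452,  1.28032301],
       [ 0.        ,  0.        ,  0.        ,  1.        ]])}
side {'fx': 500.7641396811146, 'fy': 500.7641396811146, 'cx': 317.88830460892325, 'cy': 199.94946441586328, 'T': array([[-0.99673553, -0.03478563,  0.07285775,  0.51872714],
       [-0.07831589,  0.6358697 , -0.7678127 ,  1.05557539],
       [-0.01961919, -0.77101212, -0.63651819,  1.01301827],
       [ 0.        ,  0.        ,  0.        ,  1.        ]])}
{'fx': 358.4486737963769, 'fy': 358.4486737963769, 'cx': 320.37657496373987, 'cy': 202.92202381338643, 'hand_eye': array([[ 3.99136203e-04, -9.54913071e-01, -2.96885277e-01,
         7.95375416e-02],
       [ 9.99999734e-01,  1.99943449e-04,  7.01306195e-04,
        -9.42877315e-04],
       [-6.10326186e-04, -2.96885478e-01,  9.54912897e-01,
        -1.57165035e-01],
       [ 0.00000000e+00,  0.00000000e+00,  0.00000000e+00,
         1.00000000e+00]])}
```

View pics/top0.png

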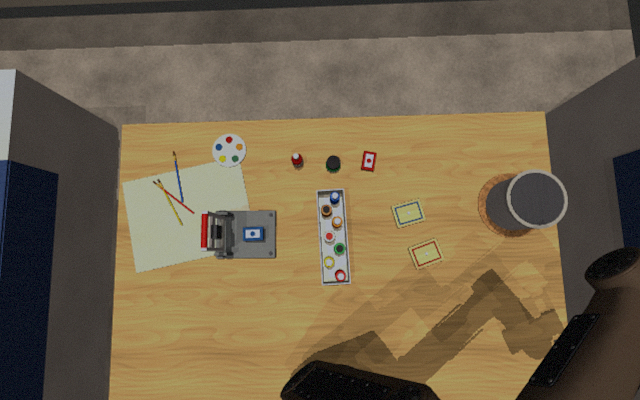

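View pics/side0.png

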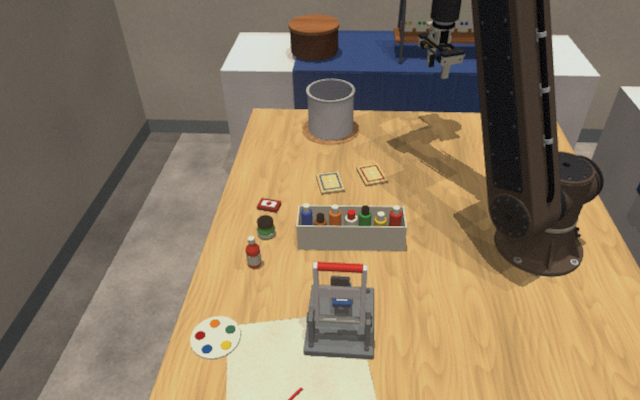

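The top view shows the press with its die and blue magnet at about (253,234) and the red bar at (206,231). The tub is centred near (334,237), the blue plaque at (408,213) and the red plaque at (425,253). The side view shows the bar at (341,267), the magnet at (343,302) and the blue-framed plaque at (331,183).

```bash
cat > h.py <<'E'
from station import arm
import cv2, numpy as np
from scipy.spatial.transform import Rotation as R
def cam(name):
    p=arm.camera_params(name)
    if name=="wrist":
        s=arm.get_state();T=np.eye(4);T[:3,:3]=R.from_euler("xyz",s["ee_rot"]).as_matrix();T[:3,3]=s["eef_pos"]
        p["T"]=T@p["hand_eye"]
    return p,arm.grab_frame(name)[:,:,::-1].copy()
def ray(p,uv):
    d=p["T"][:3,:3]@np.array([(uv[0]-p["cx"])/p["fx"],(uv[1]-p["cy"])/p["fy"],1]);return p["T"][:3,3],d/np.linalg.norm(d)
def onz(p,uv,z):
    o,d=ray(p,uv);return o+d*(z-o[2])/d[2]
def tri(a,b):
    (o,d),(q,e)=a,b;s=np.linalg.lstsq(np.c_[d,-e],q-o,rcond=None)[0];A,B=o+s[0]*d,q+s[1]*e
    return (A+B)/2,np.linalg.norm(A-B)
def mask(img,col,box):
    h=cv2.cvtColor(img,cv2.COLOR_BGR2HSV)
    if col=="red": m=cv2.inRange(h,(0,130,70),(8,255,255))|cv2.inRange(h,(172,130,70),(180,255,255))
    else: m=cv2.inRange(h,(95,90,40),(130,255,255))
    k=np.zeros_like(m);x0,y0,x1,y1=box;k[y0:y1,x0:x1]=m[y0:y1,x0:x1];return k
def rect(m):
    c=np.vstack(cv2.findContours(m,cv2.RETR_EXTERNAL,cv2.CHAIN_APPROX_NONE)[0]);return cv2.minAreaRect(c),c[:,0]
def worldrect(p,m,z):
    "min-area rectangle of a mask cast on plane z: centre, sizes, long-side angle"
    _,c=rect(m);w=np.array([onz(p,u,z)[:2] for u in c],np.float32)
    b=cv2.boxPoints(cv2.minAreaRect(w*1000));e=[b[1]-b[0],b[2]-b[1]];e.sort(key=lambda v:-np.hypot(*v))
    return b.mean(0).round(1),[round(float(np.hypot(*v)),1) for v in e],round(float(np.arctan2(e[0][1],e[0][0])),3)
def tool(target):
    s=arm.get_state();M=R.from_euler("xyz",s["ee_rot"]).as_matrix();return M.T@(np.array(target)-s["eef_pos"])
E
python3 - <<'E'
from h import *
p,t=cam("top");q,s=cam("side")
mt=mask(t,"red",(195,205,215,255));ms=mask(s,"red",(310,255,375,280))
rt,rs=rect(mt)[0],rect(ms)[0];print(rt,rs)
print("bar",tri(ray(p,rt[0]),ray(q,rs[0])))
bt=cv2.boxPoints(rt);print([onz(p,u,.26).round(3) for u in bt]); bs=cv2.boxPoints(rs);print([onz(q,u,.26).round(3) for u in bs])
print("mag top",worldrect(p,mask(t,"blue",(235,218,270,250)),.069))
print("mag side",worldrect(q,mask(s,"blue",(325,290,360,310)),.069))
print("card",worldrect(p,mask(t,"blue",(388,195,428,230)),.012))
print("card s",worldrect(q,mask(s,"blue",(312,168,349,198)),.012))
x=np.hstack([cv2.resize(t[190:280,190:310],None,fx=3.3,fy=3.3),cv2.resize(s[240:330,290:410],None,fx=3.3,fy=3.3)]);cv2.imwrite("pics/c.png",x)
for b in [(318,188),(344,188),(350,283),(323,284)]: print("tub",onz(p,b,.09).round(3))
E
```

```text
((204.0, 230.5), (33.0, 6.0), 90.0) ((339.6381530761719, 266.8757019042969), (44.990360260009766, 8.199177742004395), 3.012787342071533)
bar (array([0.54423089, 0.35744413, 0.25977579]), np.float64(0.00030969844373512006))
[array([0.59 , 0.366, 0.26 ]), array([0.589, 0.35 , 0.26 ]), array([0.499, 0.348, 0.26 ]), array([0.5  , 0.365, 0.26 ])]
[array([0.589, 0.368, 0.26 ]), array([0.59 , 0.346, 0.26 ]), array([0.498, 0.347, 0.26 ]), array([0.499, 0.369, 0.26 ])]
mag top (array([542.2, 262.4], dtype=float32), [62.5, 41.9], 1.546)
mag side (array([541. , 291.5], dtype=float32), [40.5, 15.0], 0.055)
card (array([ 601.7, -253.3], dtype=float32), [78.1, 57.2], -1.319)Traceback (most recent call last):
  File "<stdin>", line 10, in <module>
  File "h.py", line 26, in worldrect
    _,c=rect(m);w=np.array([onz(p,u,z)[:2] for u in c],np.float32)
        ~~~~^^^
  File "h.py", line 23, in rect
    c=np.vstack(cv2.findContours(m,cv2.RETR_EXTERNAL,cv2.CHAIN_APPROX_NONE)[0]);return cv2.minAreaRect(c),c[:,0]
    return _nx.concatenate(arrs, 0, dtype=dtype, casting=casting)
           ~~~~~~~~~~~~~~~^^^^^^^^^^^^^^^^^^^^^^^^^^^^^^^^^^^^^^^
ValueError: need at least one array to concatenate
```

Careful with the scale: shifts go in units of 5 mm and turns go in units of 0.05 rad. That gives: 0.25 m is 50, -0.41 m is -82.

>>> nudge_tcp --offsets '{"segments": [[0.05,-82,50,-20,0],[0.05,-82,50,-20,0],[0.05,-82,50,-20,0],[0.05,-82,50,-20,0],[0.05,-82,50,-20,0],[0.05,-82,50,-20,0],[0.05,-82,50,-20,0],[0.05,-82,50,-20,0],[0.05,-82,50,-20,0],[0.05,-82,50,-20,0],[0.05,-82,50,-20,0],[0.05,-82,50,-20,0],[0.05,-82,50,-20,0],[0.05,-82,50,-20,0],[0.05,-82,50,-20,0]]}'

```text
t: 1.45
eef_pos: [0.5357, -0.2479, 0.3262]
ee_rot: [3.141, -0.001, -2.771]
force: [-0.0, -0.4, -0.1]
width: 0.0499
gripper_force: 0.0
```

```bash
python3 - <<'E'
from h import *
p,w=cam("wrist");cv2.imwrite("pics/w1.png",w)
c=arm.get_state();print(c["ee_rot"])
E
```

```text
[ 3.14114459e+00 -7.12296484e-04 -2.77209280e+00]
```

View pics/w1.png

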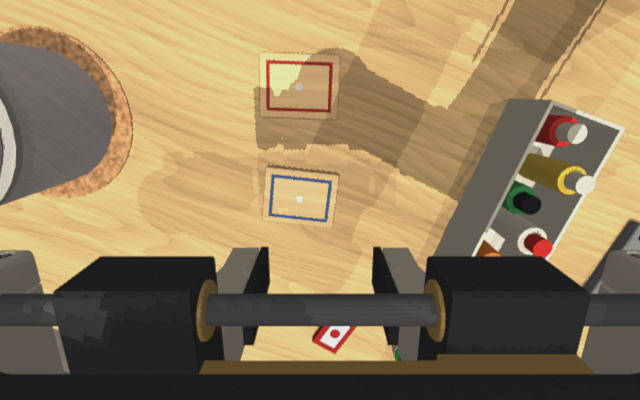

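The wrist view shows the blue-framed plaque at (300,198), the red-framed one at (299,86) and the tub at right. The route is clear.

Scaled: 0.561 m is 112.2, -0.226 m is -45.2, 0.37 rad is 7.4.

>>> nudge_tcp --offsets '{"segments": [[0.05,-45.2,112.2,-3,7.4],[0.05,-45.2,112.2,-3,7.4],[0.05,-45.2,112.2,-3,7.4],[0.05,-45.2,112.2,-3,7.4],[0.05,-45.2,112.2,-3,7.4],[0.05,-45.2,112.2,-3,7.4],[0.05,-45.2,112.2,-3,7.4],[0.05,-45.2,112.2,-3,7.4],[0.05,-45.2,112.2,-3,7.4],[0.05,-45.2,112.2,-3,7.4],[0.05,-45.2,112.2,-3,7.4],[0.05,-45.2,112.2,-3,7.4],[0.05,-45.2,112.2,-3,7.4],[0.05,-45.2,112.2,-3,7.4],[0.05,-45.2,112.2,-3,7.4],[0.05,-45.2,112.2,-3,7.4],[0.05,-45.2,112.2,-3,7.4],[0.05,-45.2,112.2,-3,7.4]]}'

```text
t: 3.0
eef_pos: [0.5442, 0.3555, 0.3411]
ee_rot: [-3.141, -0.001, 3.14]
force: [0.3, -0.7, 0.6]
width: 0.0497
gripper_force: 0.0
```

```bash
python3 - <<'E'
from h import *
w=cv2.imread("pics/w1.png");p=arm.camera_params("wrist")
T=np.eye(4);T[:3,:3]=R.from_euler("xyz",[3.1411,-.0007,-2.7721]).as_matrix();T[:3,3]=[.5357,-.2479,.3262];p["T"]=T@p["hand_eye"]
print("card wrist",worldrect(p,mask(w,"blue",(262,165,340,230)),.012))
q,w=cam("wrist");cv2.imwrite("pics/w2.png",w);print(tool([.544,.357,.2412]))
E
```

```text
card wrist (array([ 602.4, -252.9], dtype=float32), [80.4, 58.3], -1.317)
[0.00021714 0.00190351 0.10033464]
```

View pics/w2.png

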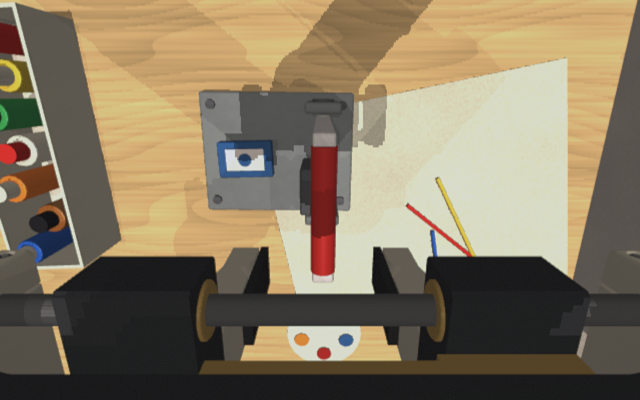

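The wrist view shows the bar centred at about (323,205) between the fingers, the magnet at (246,159) and the press base around (280,150).

```bash
python3 - <<'E'
from h import *
w=cv2.imread("pics/w2.png");p,_=cam("wrist")
print("mag",worldrect(p,mask(w,"blue",(205,130,285,190)),.069))
m=mask(w,"red",(300,120,345,285))
for r in (150,170,200,230,265):
    x=np.nonzero(m[r])[0];print(r,x.min(),x.max(),onz(p,(x.mean(),r),.265).round(4))
for u in [(202,93),(353,95),(351,210),(210,207)]: print("base",onz(p,u,.02).round(4))
E
```

```text
mag (array([542.5, 263.9], dtype=float32), [65.9, 43.8], -1.549)
150 311 337 [0.5014 0.3572 0.265 ]
170 311 336 [0.5147 0.3569 0.265 ]
200 311 335 [0.5355 0.3566 0.265 ]
230 311 334 [0.5574 0.3562 0.265 ]
265 311 333 [0.5844 0.3559 0.265 ]
base [0.4665 0.2038 0.02  ]
base [0.4692 0.3967 0.02  ]
base [0.6241 0.3978 0.02  ]
base [0.6194 0.1999 0.02  ]
```

>>> nudge_tcp --offsets '{"segments": [[0.05,0,0.2,8,0],[0.05,0,0.2,16,0],[0.05,0,0.2,20,0],[0.05,0,0.2,20,0],[0.0,0,0.2,20,0],[0.0,0,0.2,20,0],[0.0,0,0.2,20,0],[0.0,0,0.2,20,0],[0.0,0,0.2,20,0],[0.0,0,0.2,20,0]]}' --clamp_n 30

```text
t: 3.93
eef_pos: [0.5441, 0.3576, 0.2427]
ee_rot: [3.141, 0.001, 3.141]
force: [-1.3, -1.9, 4.4]
width: 0.0172
gripper_force: 30.0
```

>>> nudge_tcp --offsets '{"segments": [[0,0,-4.4,0.3,0],[0,0,-8.8,1.2,0],[0,0.2,-13,2.6,0],[0,0.2,-17,4.6,0],[0,0.2,-20.7,7,0],[0,0.2,-24,10,0],[0,0.4,-27,13.3,0],[0,0.4,-29.4,17,0],[0,0.4,-31.4,21,0],[0,0.4,-32.8,25.2,0],[0,0.4,-33.7,29.6,0],[0,0.4,-34,34,0],[0,0.4,-34,34.6,0],[0,0.4,-34,34.6,0],[0,0.4,-34,34.6,0]]}'

```text
t: 5.18
eef_pos: [0.5422, 0.1873, 0.0697]
ee_rot: [-3.14, 0.0, -3.141]
force: [-1.0, -5.5, 8.1]
width: 0.017
gripper_force: 30.0
```

```bash
python3 - <<'E'
from h import *
_,t=cam("side");cv2.imwrite("pics/s1.png",np.hstack([cv2.resize(t[220:370,260:420],None,fx=4,fy=4)]))
E
```

```text
(no output)
```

View pics/s1.png

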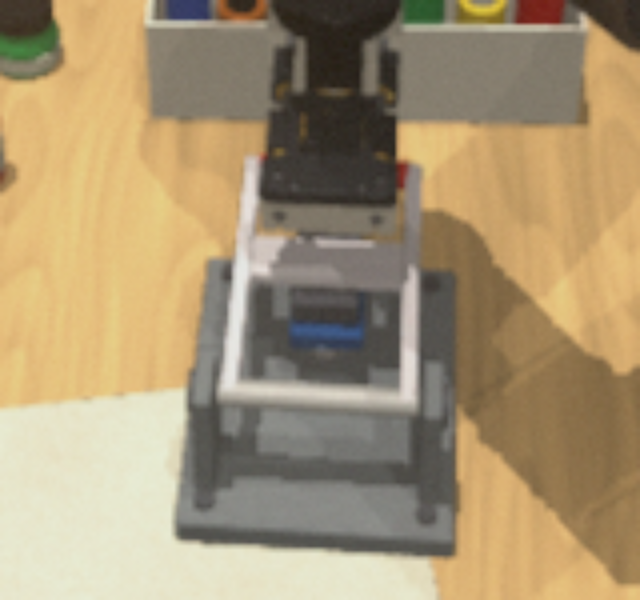

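The side view shows the lever level over the magnet, with the upper die at (328,305) of the crop and the bar under the gripper. I'll push a few millimetres more to confirm the stop.

Scaled: 0.004 m is 0.8.

>>> nudge_tcp --offsets '{"segments": [[0,0,0,0.8,0],[0,0,0,0.8,0],[0,0,0,0.8,0]]}'

```text
t: 5.48
eef_pos: [0.5423, 0.1873, 0.0662]
ee_rot: [-3.141, 0.001, -3.141]
force: [-1.3, -5.4, 8.9]
width: 0.0167
gripper_force: 30.0
```

>>> nudge_tcp --offsets '{"segments": [[0,0,0,0.6,0],[0,0,0,0.6,0],[0,0,0,0.6,0]]}'

```text
t: 5.73
eef_pos: [0.5424, 0.1873, 0.0645]
ee_rot: [-3.141, 0.001, -3.141]
force: [-4.9, -5.5, 19.4]
width: 0.0169
gripper_force: 30.0
```

```bash
python3 - <<'E'
from h import *
q,s=cam("side");m=mask(s,"red",(316,250,370,272));n,l,st,c=cv2.connectedComponentsWithStats(m)
for a,b in zip(st[1:],c[1:]):
    if a[4]<8: continue
    o,d=ray(q,b);print(a,b.round(1),(o+d*(.187-o[1])/d[1]).round(4))
E
```

```text
[359 262   3   7  15] [359.7 264.5] [0.5    0.187  0.0879]
```

Scaled: -0.17 m is -34, 0.17 m is 34.

>>> nudge_tcp --offsets '{"segments": [[0,0,0.3,-4.4,0],[0,0,1.2,-8.8,0],[0,-0.2,2.6,-13,0],[0,-0.2,4.6,-17,0],[0,-0.2,7,-20.7,0],[0,-0.2,10,-24,0],[0,-0.4,13.3,-27,0],[0,-0.4,17,-29.4,0],[0,-0.4,21,-31.4,0],[0,-0.4,25.2,-32.8,0],[0,-0.4,29.6,-33.7,0],[0,-0.4,34,-34,0],[0,-0.4,34.2,-34,0],[0,-0.4,34.2,-34,0]]}'

```text
t: 6.95
eef_pos: [0.5447, 0.3581, 0.2346]
ee_rot: [-3.139, 0.003, -3.141]
force: [-0.3, -6.3, 12.4]
width: 0.0174
gripper_force: 30.0
```

>>> nudge_tcp --offsets '{"segments": [[0.05,0,0,0,0],[0.05,0,0,0,0],[0.05,0,0,0,0],[0.05,0,0,0,0],[0.05,0,0,-8,0],[0.05,0,0,-16,0],[0.05,0,0,-20,0],[0.05,0,0,-20,0]]}'

```text
t: 7.62
eef_pos: [0.5455, 0.3597, 0.3379]
ee_rot: [3.136, 0.007, -3.141]
force: [-0.1, 0.6, 0.4]
width: 0.0501
gripper_force: 0.0
```

```bash
python3 - <<'E'
from h import *
w,s=cam("wrist");m=mask(s,"red",(300,120,345,285))
for r in (150,200,265):
    x=np.nonzero(m[r])[0];print(r,onz(w,(x.mean(),r),.265).round(4))
print("mag",worldrect(w,mask(s,"blue",(205,130,285,190)),.069)); cv2.imwrite("pics/w3.png",s)
q,s=cam("side");print("bar",tri(ray(q,rect(mask(s,"red",(310,255,375,280)))[0][0]),ray(w,(323,205))))
E
```

```text
150 [0.5025 0.3573 0.265 ]
200 [0.5361 0.3572 0.265 ]
265 [0.5844 0.3567 0.265 ]
mag (array([542.2, 264.4], dtype=float32), [66.0, 43.9], -1.549)
bar (array([0.54193398, 0.36118484, 0.26256965]), np.float64(0.003052685799168835))
```

The lever is back upright and the magnet has not moved. Next I turn over the magnet and look again.

Scaled: -0.0955 m is -19.1, -0.08 m is -16, -1.57 rad is -31.4.

>>> nudge_tcp --offsets '{"segments": [[0.07,0.6,-8,0,-2.4],[0.07,0.6,-16,0,-4.8],[0.07,0.6,-19.1,0,-7.2],[0.07,0.6,-19.1,0,-9.6],[0.07,0.6,-19.1,0,-12],[0.07,0.6,-19.1,8,-14.4],[0.07,0.6,-19.1,8,-16.8],[0.07,0.6,-19.1,8,-19.2],[0.07,0.6,-19.1,8,-21.6],[0.07,0.6,-19.1,8,-24],[0.07,0.6,-19.1,8,-26.4],[0.07,0.6,-19.1,8,-28.8],[0.07,0.6,-19.1,8,-31.4],[0.07,0.6,-19.1,8,-31.4],[0.07,0.6,-19.1,8,-31.4],[0.07,0.6,-19.1,8,-31.4]]}'

```text
t: 9.05
eef_pos: [0.5405, 0.2631, 0.2908]
ee_rot: [3.14, -0.001, -1.576]
force: [-0.9, -0.6, 0.8]
width: 0.07
gripper_force: 0.0
```

```bash
python3 - <<'E'
from h import *
w,s=cam("wrist");cv2.imwrite("pics/w4.png",s)
m=mask(s,"blue",(250,100,400,250));print(rect(m)[0],worldrect(w,m,.069));print(arm.get_state()["ee_rot"],tool([.5423,.264,.045]))
E
```

```text
((318.0, 169.0), (60.0, 40.0), 90.0) (array([543.7, 262.1], dtype=float32), [65.7, 42.4], -1.561)
[ 3.14083306e+00 -5.59450770e-04 -1.57522108e+00] [-0.00105738 -0.00188318  0.24601944]
```

View pics/w4.png

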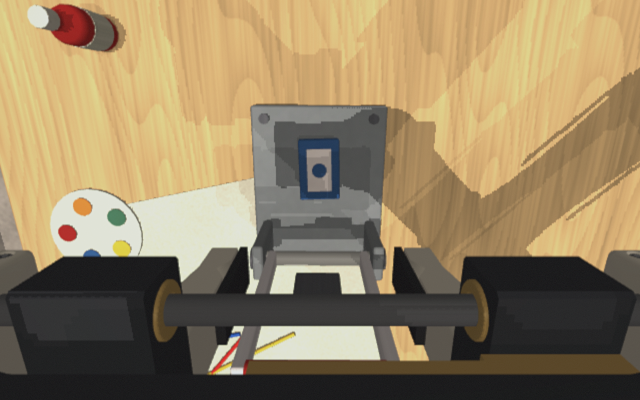

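The magnet is at (318,169) between the fingers, square to them, and the descent path is clear with the lever upright behind.

Scaled: 0.247 m is 49.4, 0.24 m is 48, -0.017 rad is -0.34.

>>> nudge_tcp --offsets '{"segments": [[0.07,0,-0.5,8,-0.34],[0.07,0,-0.5,16,-0.34],[0.07,0,-0.5,24,-0.34],[0.07,0,-0.5,30,-0.34],[0.07,0,-0.5,36,-0.34],[0.07,0,-0.5,42,-0.34],[0.07,0,-0.5,46,-0.34],[0.07,0,-0.5,48,-0.34],[0.07,0,-0.5,49.4,-0.34],[0.07,0,-0.5,49.4,-0.34],[0.07,0,-0.5,49.4,-0.34]]}' --clamp_n 20

```text
t: 10.02
eef_pos: [0.5439, 0.2636, 0.0454]
ee_rot: [-3.141, 0.001, -1.555]
force: [0.0, 0.8, 0.4]
width: 0.0703
gripper_force: 0.0
```

>>> nudge_tcp --offsets '{"segments": [[0.05,0,0,0,0],[0.05,0,0,0,0],[0.04,0,0,0,0],[0.03,0,0,0,0],[0.03,0,0,0,0],[0.03,0,0,0,0],[0.03,0,0,0,0]]}' --clamp_n 20

```text
t: 10.6
eef_pos: [0.5435, 0.2634, 0.0451]
ee_rot: [-3.141, 0.0, -1.555]
force: [-1.6, 0.4, 5.9]
width: 0.0435
gripper_force: 20.0
```

At this depth the fingertips sit 10 mm below the magnet's underside. They would touch the plaque at the final height, so I'll regrip 6 mm higher.

>>> nudge_tcp --offsets '{"segments": [[0.06,0,0,0,0],[0.06,0,0,0,0],[0.06,0,0,0,0],[0.06,0,0,-1.2,0],[0.06,0,0,-1.2,0],[0.06,0,0,-1.2,0]]}' --clamp_n 25

```text
t: 11.1
eef_pos: [0.5436, 0.2634, 0.051]
ee_rot: [-3.141, 0.001, -1.555]
force: [0.3, -0.2, -1.0]
width: 0.06
gripper_force: 0.0
```

>>> nudge_tcp --offsets '{"segments": [[0.05,0,0,0,0],[0.04,0,0,0,0],[0.03,0,0,0,0],[0.03,0,0,0,0],[0.03,0,0,0,0],[0.03,0,0,0,0],[0.03,0,0,0,0]]}' --clamp_n 25

```text
t: 11.68
eef_pos: [0.5433, 0.2632, 0.0505]
ee_rot: [3.141, -0.0, -1.555]
force: [0.7, 0.2, 0.3]
width: 0.0442
gripper_force: 25.0
```

>>> nudge_tcp --offsets '{"segments": [[0.03,0,0,-2,0],[0.03,0,0,-6,0],[0.03,0,0,-6,0],[0.03,0,0,-6,0]]}'

```text
t: 12.02
eef_pos: [0.5441, 0.2639, 0.0823]
ee_rot: [-3.139, 0.002, -1.555]
force: [-0.6, 0.8, -0.6]
width: 0.0436
gripper_force: 25.0Traceback (most recent call last):
```

```bash
python3 - <<'E'
from h import *
q,s=cam("side");print(rect(mask(s,"blue",(325,280,360,310)))[0]);cv2.imwrite("pics/s2.png",cv2.resize(s[220:370,260:420],None,fx=4,fy=4))
w,s=cam("wrist");cv2.imwrite("pics/w5.png",s)
E
```

```text
  File "<stdin>", line 2, in <module>
  File "h.py", line 23, in rect
    c=np.vstack(cv2.findContours(m,cv2.RETR_EXTERNAL,cv2.CHAIN_APPROX_NONE)[0]);return cv2.minAreaRect(c),c[:,0]
    return _nx.concatenate(arrs, 0, dtype=dtype, casting=casting)
           ~~~~~~~~~~~~~~~^^^^^^^^^^^^^^^^^^^^^^^^^^^^^^^^^^^^^^^
ValueError: need at least one array to concatenate
```

>>> nudge_tcp --offsets '{"segments": [[0.03,0,0,-6,0],[0.03,0,0,-14,0],[0.03,0,0,-22,0],[0.03,0,0,-30,0],[0.03,0,0,-34,0],[0.03,0,0,-34,0],[0.03,0,0,-34,0]]}'

```text
t: 12.65
eef_pos: [0.5434, 0.2635, 0.2516]
ee_rot: [-3.14, 0.002, -1.555]
force: [-0.3, -0.1, -2.1]
width: 0.0436
gripper_force: 25.0
```

```bash
python3 - <<'E'
from h import *
w,s=cam("wrist");cv2.imwrite("pics/w5.png",s)
E
```

```text
(no output)
```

View pics/w5.png

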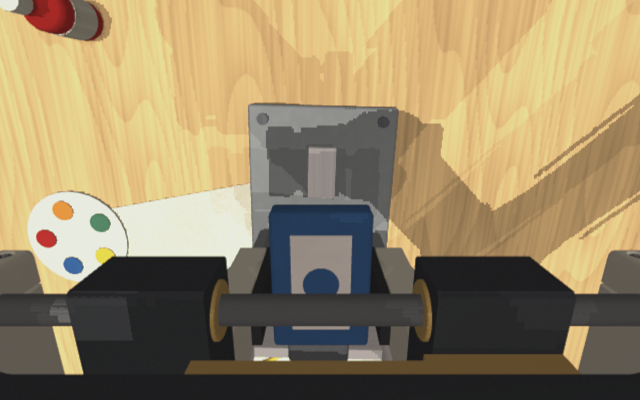

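The magnet is held level. Its near face edge is around row 213 and its far edge around row 345. I'll measure its offset in the tool frame.

```bash
python3 - <<'E'
from h import *
s=cv2.imread("pics/w5.png");p=arm.camera_params("wrist");p["T"]=p["hand_eye"]
for c in (285,310,330,355):
    print(c,[tuple(int(v) for v in s[r,c]) for r in (202,204,206,208,210,212,214,216,218)],[tuple(int(v) for v in s[r,c]) for r in (340,342,344,346,348)])
for z,r in [(-.0045,206),(-.0185,212),(-.0185,213),(-.0185,345)]: print(z,r,[onz(p,(c,r),z).round(4)[:2] for c in (285,320,355)])
for r in (230,270,330): 
    m=mask(s,"blue",(240,200,400,350))[r];x=np.nonzero(m)[0];print(r,x.min(),x.max(),onz(p,(x.min(),r),-.0185).round(4),onz(p,(x.max(),r),-.0185).round(4))
E
```

```text
285 [(132, 135, 135), (102, 100, 97), (65, 44, 29), (66, 46, 29), (69, 48, 32), (75, 51, 32), (84, 57, 37), (84, 57, 36), (85, 58, 36)] [(85, 58, 37), (85, 58, 37), (83, 64, 52), (104, 108, 115), (143, 148, 157)]
310 [(129, 132, 132), (100, 98, 95), (67, 46, 30), (68, 46, 29), (69, 47, 31), (76, 52, 35), (84, 56, 35), (86, 58, 37), (85, 58, 36)] [(83, 57, 36), (82, 57, 35), (77, 58, 44), (87, 87, 89), (87, 85, 87)]
330 [(129, 133, 132), (101, 99, 96), (67, 45, 27), (68, 46, 30), (70, 49, 31), (78, 52, 34), (91, 61, 38), (93, 63, 39), (88, 60, 37)] [(84, 57, 37), (85, 57, 36), (79, 58, 44), (88, 86, 89), (86, 85, 87)]
355 [(131, 134, 133), (102, 100, 98), (68, 45, 28), (70, 49, 32), (70, 49, 32), (78, 53, 34), (91, 62, 39), (93, 63, 38), (94, 65, 40)] [(84, 57, 36), (84, 57, 34), (82, 64, 51), (103, 106, 113), (107, 111, 117)]
-0.0045 206 [array([ 0.0321, -0.0171]), array([ 0.0321, -0.0014]), array([0.0321, 0.0142])]
-0.0185 212 [array([ 0.034 , -0.0157]), array([ 0.034 , -0.0014]), array([0.034 , 0.0129])]
-0.0185 213 [array([ 0.0336, -0.0157]), array([ 0.0336, -0.0014]), array([0.0336, 0.0129])]
-0.0185 345 [array([-0.0309, -0.0176]), array([-0.0309, -0.0014]), array([-0.0309,  0.0148])]
230 269 371 [ 0.0261 -0.0226 -0.0185] [ 0.0261  0.0198 -0.0185]
270 271 370 [ 0.0077 -0.0225 -0.0185] [ 0.0077  0.0201 -0.0185]
330 274 367 [-0.0227 -0.0223 -0.0185] [-0.0227  0.02   -0.0185]
```

Scaled: 0.5165 m is 103.3, 0.06 m is 12, -0.237 rad is -4.74.

>>> nudge_tcp --offsets '{"segments": [[0.03,4,-0.4,0,0],[0.03,10,-1,0,-0.4],[0.03,17,-1.6,0,-0.8],[0.03,24,-2.4,0,-1.2],[0.03,31,-3,0,-1.6],[0.03,38,-3.8,0,-2],[0.03,45,-4.4,0,-2.4],[0.03,52,-5,0,-2.8],[0.03,59,-5.8,0,-3.2],[0.03,66,-6.4,0,-3.6],[0.03,73,-7.2,0,-4],[0.03,80,-7.8,0,-4.4],[0.03,87,-8.4,0,-4.74],[0.03,94,-9.2,0,-4.74],[0.03,100,-9.8,0,-4.74],[0.03,103.3,-10.08,0,-4.74],[0.03,103.3,-10.08,6,-4.74],[0.03,103.3,-10.08,12,-4.74],[0.03,103.3,-10.08,12,-4.74],[0.03,103.3,-10.08,12,-4.74]]}'

```text
t: 14.37
eef_pos: [0.6001, -0.2523, 0.1876]
ee_rot: [3.135, 0.002, -1.318]
force: [-0.5, 0.0, 0.8]
width: 0.0437
gripper_force: 25.0
```

```bash
python3 - <<'E'
from h import *
w,s=cam("wrist");cv2.imwrite("pics/w6.png",s);print(tool([.6019,-.2521,.018]),arm.get_state()["ee_rot"])
E
```

```text
[-0.0002914  -0.00083595  0.1719896 ] [ 3.13895493e+00  3.48394226e-04 -1.31741743e+00]
```

View pics/w6.png

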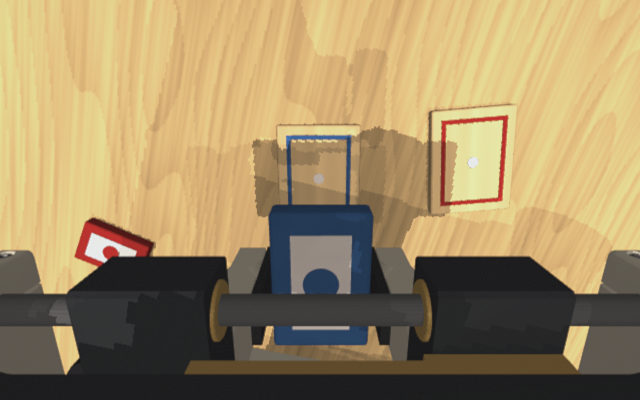

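The magnet is held above the blue frame, which spans columns 287-351 with its outer edge near row 137, and it looks parallel. I'll compare both in the same camera.

```bash
python3 - <<'E'
from h import *
s=cv2.imread("pics/w6.png");p=arm.camera_params("wrist");p["T"]=p["hand_eye"]
z=.1895-.012
for r in (150,170,195):
    x=np.nonzero(mask(s,"blue",(275,130,362,203))[r])[0];a,b=onz(p,(x.min()-.5,r),z),onz(p,(x.max()+.5,r),z);print(r,x.min(),x.max(),a[:2].round(4),b[:2].round(4),((a+b)/2)[1].round(4))
for c in (295,345):
    y=np.nonzero(mask(s,"blue",(275,125,362,203))[:,c])[0];print(c,y.min(),onz(p,(c,y.min()-.5),z).round(4))
E
```

```text
150 287 349 [ 0.029  -0.0328] [0.029  0.0261] -0.0034
170 288 349 [ 0.01   -0.0324] [0.01   0.0265] -0.0029
195 289 348 [-0.0148 -0.0321] [-0.0147  0.0262] -0.003
295 136 [ 0.0424 -0.0246  0.1775]
345 136 [0.0424 0.0216 0.1775]
```

Scaled: -0.0013 m is -0.26, 0.162 m is 32.4.

>>> nudge_tcp --offsets '{"segments": [[0.03,0,-0.26,4,0],[0.03,0,-0.26,10,0],[0.03,0,-0.26,16,0],[0.03,0,-0.26,21,0],[0.03,0,-0.26,25,0],[0.03,0,-0.26,28,0],[0.03,0,-0.26,30,0],[0.03,0,-0.26,31.6,0],[0.03,0,-0.26,32.4,0],[0.03,0,-0.26,32.4,0],[0.03,0,-0.26,32.4,0],[0.03,0,-0.26,32.4,0],[0.03,0,-0.26,32.4,0],[0.03,0,-0.26,32.4,0]]}'

```text
t: 15.58
eef_pos: [0.6036, -0.2522, 0.0293]
ee_rot: [-3.14, -0.0, -1.318]
force: [0.4, 0.0, -1.3]
width: 0.0435
gripper_force: 25.0
```

```bash
python3 - <<'E'
from h import *
a=[]
for i in range(6):
    arm.grab_frame("wrist");s=arm.get_state();a.append(np.r_[s["eef_pos"],s["ee_rot"],s["force"]])
print(np.round(a,4))
w,i=cam("wrist");cv2.imwrite("pics/w7.png",i)
q,i=cam("side");cv2.imwrite("pics/s7.png",cv2.resize(i[140:230,280:400],None,fx=6,fy=6,interpolation=cv2.INTER_CUBIC))
E
```

```text
[[ 6.0350e-01 -2.5220e-01  2.9200e-02 -3.1407e+00 -4.0000e-04 -1.3178e+00
  -7.8060e-01  2.3220e-01 -6.3070e-01]
 [ 6.0340e-01 -2.5220e-01  2.9000e-02 -3.1410e+00 -2.0000e-04 -1.3178e+00
  -2.7020e-01  6.2990e-01 -1.6470e-01]
 [ 6.0340e-01 -2.5220e-01  2.8900e-02 -3.1411e+00 -2.0000e-04 -1.3178e+00
  -1.1316e+00  8.4200e-02 -4.3990e-01]
 [ 6.0330e-01 -2.5220e-01  2.8800e-02 -3.1413e+00 -1.0000e-04 -1.3178e+00
   5.2600e-02  4.2900e-02 -5.6410e-01]
 [ 6.0330e-01 -2.5210e-01  2.8700e-02 -3.1414e+00 -0.0000e+00 -1.3178e+00
  -4.3910e-01  2.1860e-01 -8.3720e-01]
 [ 6.0320e-01 -2.5210e-01  2.8600e-02 -3.1415e+00 -0.0000e+00 -1.3178e+00
   4.0300e-01 -3.3000e-03 -5.6730e-01]]
```

View pics/w7.png

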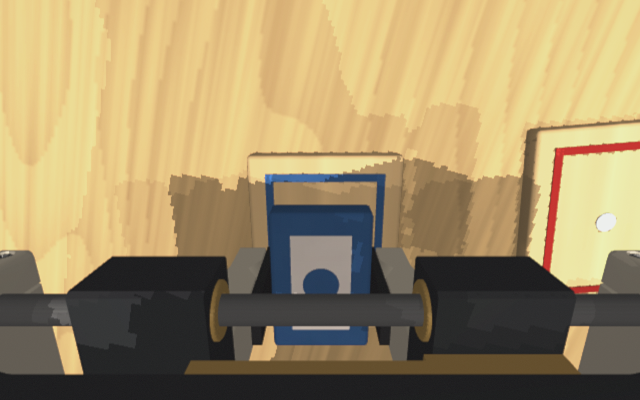

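The frame's outer edge is at row 175, columns 266-385. The magnet's near edge is at row 205, columns 269-373, so it looks slightly left of centre once height is allowed for. I'll check numerically.

```bash
python3 - <<'E'
from h import *
s=cv2.imread("pics/w7.png");p=arm.camera_params("wrist");p["T"]=p["hand_eye"]
z=.0285-.012
m=mask(s,"blue",(255,165,400,240))
for r in (180,190,198):
    x=np.nonzero(m[r])[0];a,b=onz(p,(x.min()-.5,r),z),onz(p,(x.max()+.5,r),z);print(r,x.min(),x.max(),a[:2].round(4),b[:2].round(4),((a+b)/2)[1].round(4))
for c in (280,325,370):
    y=np.nonzero(m[:,c])[0];print(c,y.min(),onz(p,(c,y.min()-.5),z).round(4))
E
```

```text
180 266 384 [ 0.0392 -0.0284] [0.0393 0.0308] 0.0012
190 266 383 [ 0.0341 -0.0287] [0.0341 0.0306] 0.0009
198 267 383 [ 0.0299 -0.0283] [0.0299 0.0308] 0.0012
280 175 [ 0.042  -0.0211  0.0165]
325 175 [0.042  0.0012 0.0165]
370 175 [0.042  0.0234 0.0165]
```

View pics/s7.png

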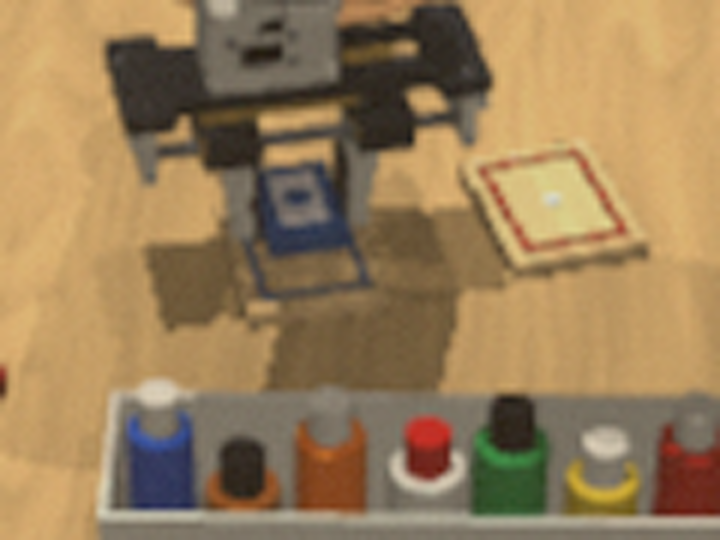

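Scaled: 0.003 m is 0.6, 0.002 m is 0.4.

>>> nudge_tcp --offsets '{"segments": [[0.03,0,0.4,0.6,0],[0.03,0,0.4,1.2,0],[0.03,0,0.4,1.9,0],[0.03,0,0.4,1.9,0],[0.03,0,0.4,1.9,0],[0.03,0,0.4,1.9,0],[0.03,0,0.4,1.9,0],[0.03,0,0.4,1.9,0]]}'

```text
t: 16.65
eef_pos: [0.6014, -0.2526, 0.0192]
ee_rot: [-3.141, -0.0, -1.318]
force: [0.6, -0.0, -0.1]
width: 0.0439
gripper_force: 25.0
```

```bash
python3 - <<'E'
from h import *
for i in range(8): arm.grab_frame("side")
st=arm.get_state();print(st["eef_pos"],st["ee_rot"],st["force"])
s=cam("wrist")[1];p=arm.camera_params("wrist");p["T"]=p["hand_eye"]
z=st["eef_pos"][2]-.012
m=mask(s,"blue",(250,165,400,240))
for r in (184,190,198):
    x=np.nonzero(m[r])[0];a,b=onz(p,(x.min()-.5,r),z),onz(p,(x.max()+.5,r),z);print(r,x.min(),x.max(),((a+b)/2)[1].round(4))
for c in (285,350):
    y=np.nonzero(m[:,c])[0];print(c,y.min(),onz(p,(c,y.min()-.5),z).round(4))
for r in (230,270):
    x=np.nonzero(mask(s,"blue",(267,205,378,350))[r])[0];print(r,x.min(),x.max())
t=cam("top")
for k,b in (("blue",(388,195,428,230)),): print(worldrect(t[0],mask(t[1],k,b),.03))
E
```

```text
[ 0.60130483 -0.25263138  0.01909412] [-3.14155662e+00 -2.96742054e-05 -1.31776423e+00] [ 0.60692628 -0.42358299 -0.85128623]
184 258 383 -0.0011
190 259 382 -0.0011
198 259 382 -0.0011
285 179 [ 0.0422 -0.0177  0.0071]
350 179 [0.0423 0.0128 0.0071]
230 267 377
270 271 370
(array([ 583.7, -234.1], dtype=float32), [33.1, 21.2], 1.201)
```

Careful with the scale: shifts go in units of 5 mm and turns go in units of 0.05 rad. That gives: 0.0013 m is 0.26, 0.0003 m is 0.06.

>>> nudge_tcp --offsets '{"segments": [[0.03,0.06,0,0.26,0],[0.03,0.06,0,0.26,0],[0.03,0.06,0,0.26,0],[0.03,0.06,0,0.26,0],[0.03,0.06,0,0.26,0],[0.03,0.06,0,0.26,0],[0.03,0.06,0,0.26,0],[0.03,0.06,0,0.26,0],[0.03,0.06,0,0.26,0],[0.03,0.06,0,0.26,0]]}'

```text
t: 17.98
eef_pos: [0.6014, -0.2529, 0.0178]
ee_rot: [-3.142, -0.0, -1.318]
force: [0.5, -0.9, -0.3]
width: 0.044
gripper_force: 25.0
```

```bash
python3 -c "
from station import arm
s=arm.get_state();print(s['qd'].round(4),s['force'],s['width'])
print(arm.job_done())"
```

```text
[-0.0009  0.0002 -0.0012  0.0006  0.0001 -0.0016] [ 0.49333919 -0.92102709 -0.30257243] 0.043964041936676336
the job is handed in; nothing more can be done
None
```

I handed the job in at about 18 s: the lever went down to its stop and came fully back up, and the magnet is held level and still about 10 mm above the blue-framed plaque, centred and aligned with the frame to within about 1 mm by my wrist-camera measurements; the judge's result was not shown.

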